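# Ram the spacers home in the sight tube

## Task

Two round steel spacers are stuck part-way down the upright clear tube. Take the longer of the two wooden-handled ramming rods out of the stand and push the spacers down the tube with it until both are firmly packed on the bottom with no gap left. Then let go and leave the rod standing in the tube.

Things in the scene. Friction and masses are not known exactly. Their poses are not given: they have to be found in the camera images.
- rod_grip (a point): Handle centre of the long ramming rod (loose, about 0.2 kg): flat-footed steel shaft, 24 mm diameter, 110 mm long, under a straight round wooden handle, 30 mm diameter, 60 mm long. This point is 140 mm above the foot; z up the rod. It stands upright in one of two wells, 32 mm deep, of a low stand; 90 mm away stands a short rod, 85 mm in all, with a fat knob, that cannot reach far enough.
- tube_mouth (a point): Centre of the rim of the clear upright tube, 125 mm above the bench; z up. Bore 44 mm, flared to 54 mm at the rim by a steel collar (64 mm outside); fixed to the bench on a round foot. Its floor is 115 mm below this point. With both spacers (41 mm diameter, 18 mm high, flat solid tops) home, their top is 79 mm below it, and the long rod standing on them has its handle centre 61 mm above it.
- lower (a joint): How far the lower spacer has gone down the tube (m): starts at 0 to 0.015, is on the floor at 0.035. A push of about 8 N slides it; it stays where left. Once it is on the floor and the upper one touches it, they yield no more; firmly packed means that the rod then presses with over 10 N.
- upper (a joint): How far the gap between the two spacers has closed (m): starts at 0 to 0.010 (0 is a gap of 22 mm), and they touch at 0.022. A push of about 5 N on the upper spacer closes it; it stays as left.
Not all that is in view belongs to the job. Leave any turquoise look-alike of the part that bears rod_grip alone.

How it is judged:
By the outcome, as a careful person would: the job done as asked, in the order asked, and still so for the second after the job is handed in, with the robot touching nothing.
It also fails if it takes over 40 s, if anything falls off the work surface, if the arm or the gripper's body presses on something with over 40 N, if the wrist force passes 120 N, or if a joint passes its speed limit or range.

## Robot

A 6-joint arm with a two-finger parallel gripper is mounted at the origin on a cart in front of the work surface, level with it; the furniture and walls round the work are solid. World frame = base frame: x ahead of the robot, y to its left, z up, the work surface at z = 0. Lengths are in m, angles in degrees, forces in N, time in s.
With the tool pointing down it reaches from about 0.275 to 0.875 m from the base axis. Payload 12.5 kg.
Tool frame: the origin (TCP) lies between the finger pads; the fingertips stand 11 mm ahead of it and the grasp point (between the pads) lies 8 mm behind it (env.tips_ahead is the distance from the TCP to the fingertips, in m); z points along the fingers, y is the line along which they close (so a half turn about z gives the same grasp; the last joint's range is limited). The gripper opens to 85 mm and grips with 20 to 120 N. Pads are 22 mm wide; open, the fingers measure 114 mm over their backs; the gripper's body (76 mm by 85 mm) begins 54 mm behind the grasp point. The pads swing forward as they close: fully open they stand 13 mm farther back than shut.
Start: joints at [-68.675, 20.094, 94.641, -0, 65.266, -4.847], TCP at [0.243, -0.494, 0.205] pointing down, gripper open.
Joint ranges: [-157.81, 157.81], [-45, 120.19], [0.68, 151.7], [-89.99, 269.99], [4.06, 180], [-164.3, 164.3]. Speed limits (degrees/s): [127.2, 127.2, 159.86, 180, 180, 180].

## Interface

Orientations are given as a 3x3 rotation matrix whose columns are the frame's x, y, z axes.
In Python, from bench import env gives the robot as it stands.
- The arm moves only by the tool step_arm, never from a script. Its arguments are lists of equal length, an entry for each row: "xyz": the shift along the world's x, y, z normalised to -1 to 1, where 1 is 20 mm, a list of three; "angular": the turn, a rotation vector about the world's x, y, z normalised to -1 to 1, where 1 is 0.1 rad, a list of three; "grip": the closure, from -1 (fully open) to 1 (shut). A call has 1 to 10 rows; each row shifts and turns the commanded pose from where the row before left it; what a row does not reach is not made up. A row lasts 1/12 s, in which the tool goes at most 41.7 mm and 7.16 degrees, less where a joint would pass 70% of its speed; a pose out of reach is approached as far as the arm can. A call with a number of a shift or a turn outside -1 to 1 is refused whole. A call with a gripper value outside its range is refused whole. The fingers move at their own pace and stop on an object; the grip force is fixed at half the most. Time passes only in rows, so rows that do not move let the fingers close. It gives the time, the measured TCP pose, the force, the opening and the grip force at its end, in the units of the state.
- env.state(): the state, without advancing time (a new reading comes with each control period).
- env.grab_frame(name): name is "scene" or "top" or "wrist"; returns the picture (480x640x3 uint8, red, green, blue); there is no depth.
- env.calibration(name): a dict with "fx", "fy", "cx", "cy" (pixels), "extrinsics" (4x4, takes a point from camera to world coordinates); the wrist camera has in their place "mount" (4x4, takes a point from camera to tool coordinates, whose origin is the TCP and whose axes are the flange's). Camera axes: x right, y down, z forward; pixel columns grow to the right and rows downward; lengths in m; the calibration is good to about 2 mm. A picture is of the moment at which its call begins: read the wrist's pose just before it. calibration takes no time and is no camera call.
- env.close_job(): hands the job in; it is judged then, once.
The state is a dict: "time": time; "joint_pos": joint angles; "joint_vel": joint speeds; "joint_torque": joint torques, N m; "eef_pos": TCP position; "tool_rot": TCP orientation; "wrist_force": force on the tool from outside, world axes, zero at the start; "ft_torque": the same for the moment, N m; "gripper_width": opening from 0.0 (shut) to 1.0 (fully open); "finger_force": force on a finger pad.
Only numpy, scipy, OpenCV 4.12 (cv2) and the standard library are available. Lean on these libraries where they do the work, as an engineer would, in place of code of your own. Each camera call takes 0.05 s, during which the arm holds its last target. There are 200 camera calls.

## Working session

There is one attempt and no reset: what is moved stays moved. The work goes in short steps, Python scripts to look and compute and a tool call to move; the robot and the scene stay as the last step left them, time stands still between calls to the robot, and variables do not carry over. Pictures are saved under pics/ and viewed, at most 10 in all, crops included, and the job is handed in when it is done.

Besides the shell and the picture viewer there is one more tool, called after "Call:" as name(argument=value, ...) on one line, values as JSON. step_arm: Moves the arm, as the interface text tells. Its arguments: {"type":"object","properties":{"xyz":{"type":"array","items":{"type":"array","items":{"type":"number"}}},"angular":{"type":"array","items":{"type":"array","items":{"type":"number"}}},"grip":{"type":"array","items":{"type":"number"}}},"required":["xyz","angular","grip"]}

```bash
mkdir -p pics; python3 - <<'E'
from bench import env
import cv2,numpy as np
np.set_printoptions(precision=4,suppress=True)
for n in("scene","top"):
    im=env.grab_frame(n); cv2.imwrite(f"pics/{n}0.png",im[:,:,::-1]); print(n,env.calibration(n))
print(env.calibration("wrist"),env.state())
E
```

```text
scene {'fx': 464.49975919971365, 'fy': 464.49975919971365, 'cx': 313.8614412736838, 'cy': 236.84794469665, 'extrinsics': array([[-0.6176, -0.5807,  0.5304,  0.0506],
       [-0.7863,  0.443 , -0.4306,  0.5399],
       [ 0.0151, -0.6831, -0.7302,  0.7356],
       [ 0.    ,  0.    ,  0.    ,  1.    ]])}
top {'fx': 536.4167514753756, 'fy': 536.4167514753756, 'cx': 314.96323705347027, 'cy': 240.51126482889316, 'extrinsics': array([[ 0.0243, -0.9912,  0.1301,  0.3798],
       [-0.9997, -0.0245,  0.0006,  0.172 ],
       [ 0.0025, -0.1301, -0.9915,  0.9698],
       [ 0.    ,  0.    ,  0.    ,  1.    ]])}
{'fx': 403.7346670777948, 'fy': 403.7346670777948, 'cx': 329.6396248614392, 'cy': 240.25662707780194, 'mount': array([[ 0.0001, -0.9579, -0.2871,  0.0732],
       [ 1.    ,  0.0003, -0.0006, -0.0001],
       [ 0.0007, -0.2871,  0.9579, -0.1691],
       [ 0.    ,  0.    ,  0.    ,  1.    ]])} {'time': 0.1, 'joint_pos': array([-68.6745,  20.1233,  94.673 ,  -0.0023,  65.2655,  -4.846 ]), 'joint_vel': array([ 0.0502, -0.03  ,  0.0542, -0.0398,  0.0634, -0.0463]), 'joint_torque': array([  0.0002, -50.6834, -29.1877,  -0.0001,   0.0026,   0.0001]), 'eef_pos': array([ 0.2425, -0.4933,  0.2041]), 'tool_rot': array([[ 0.8975,  0.4411, -0.0004],
       [ 0.4411, -0.8975,  0.001 ],
       [ 0.0001, -0.0011, -1.    ]]), 'wrist_force': array([-0.0074,  1.1664,  0.5253]), 'ft_torque': array([ 0.0182, -0.0052, -0.0121]), 'finger_force': 0.0, 'gripper_width': 1.00158421998184}
```

View pics/scene0.png

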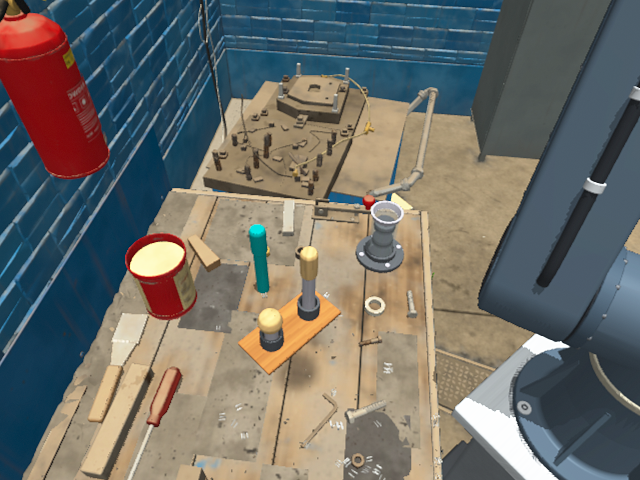

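View pics/top0.png

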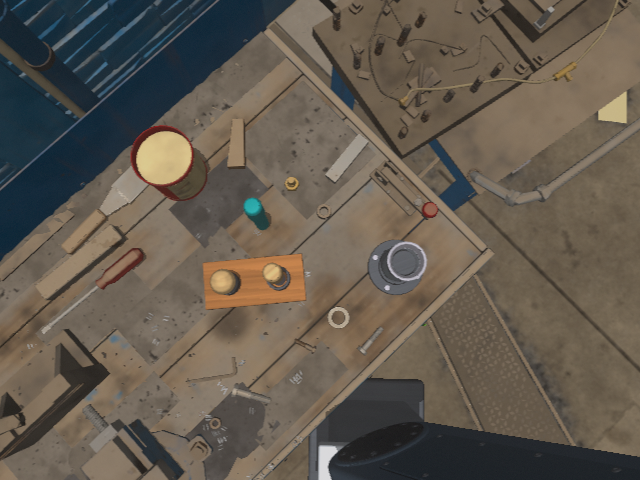

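Scene: the long rod's handle top is near (309,250), the short rod near (270,318), the turquoise look-alike at (258,230), and the tube rim centre near (387,212). Top: long rod top near (273,270), short rod (224,282), rim centre (406,262), decoy (253,205).

```bash
cat > h.py <<'E'
import numpy as np,cv2
from bench import env
np.set_printoptions(precision=4,suppress=True)
def cam(n,st=None):
    c=env.calibration(n)
    if n=="wrist":
        T=np.eye(4);T[:3,:3]=st["tool_rot"];T[:3,3]=st["eef_pos"];E=T@c["mount"]
    else:E=c["extrinsics"]
    return c,E
def ray(cE,p):
    c,E=cE
    d=E[:3,:3]@np.array([(p[0]-c["cx"])/c["fx"],(p[1]-c["cy"])/c["fy"],1]);return E[:3,3],d/np.linalg.norm(d)
def plane(cE,p,z):
    o,d=ray(cE,p);return o+d*(z-o[2])/d[2]
def tri(rs):
    A=sum(np.eye(3)-np.outer(d,d) for o,d in rs);b=sum((np.eye(3)-np.outer(d,d))@o for o,d in rs)
    x=np.linalg.solve(A,b);return x,[np.linalg.norm((np.eye(3)-np.outer(d,d))@(x-o)) for o,d in rs]
def proj(cE,X):
    c,E=cE;q=E[:3,:3].T@(np.asarray(X)-E[:3,3]);return q[0]/q[2]*c["fx"]+c["cx"],q[1]/q[2]*c["fy"]+c["cy"]
E
python3 - <<'E'
from h import *
s,t=cam("scene"),cam("top")
for n,a,b in(("rod",(309,250),(273,269)),("rim",(387,212),(407,261)),("short",(270,315),(224,281)),("decoy",(258,229),(253,204))):
    print(n,*tri([ray(s,a),ray(t,b)]))
for n,a,z in(("rodtop",(273,269),.17),("rim",(407,261),.125)): print(n,plane(t,a,z))
a=cv2.imread("pics/scene0.png");b=cv2.imread("pics/top0.png")
c=np.hstack([cv2.resize(a[185:345,220:420],None,fx=2,fy=2.5),cv2.resize(b[180:340,190:440],(400,400))])
cv2.imwrite("pics/c1.png",c)
E
```

```text
rod [0.4399 0.2336 0.175 ] [np.float64(0.00015136644246581583), np.float64(0.00015136644246577577)]
rim [0.4624 0.0261 0.1217] [np.float64(0.0006320662809981328), np.float64(0.0006320662809980779)]
short [0.4264 0.3221 0.0852] [np.float64(0.001968394504428915), np.float64(0.0019683945044288494)]
decoy [0.5389 0.2679 0.1639] [np.float64(0.0008641028406338502), np.float64(0.0008641028406339126)]
rodtop [0.4404 0.2341 0.17  ]
rim [0.4616 0.0262 0.125 ]
```

View pics/c1.png

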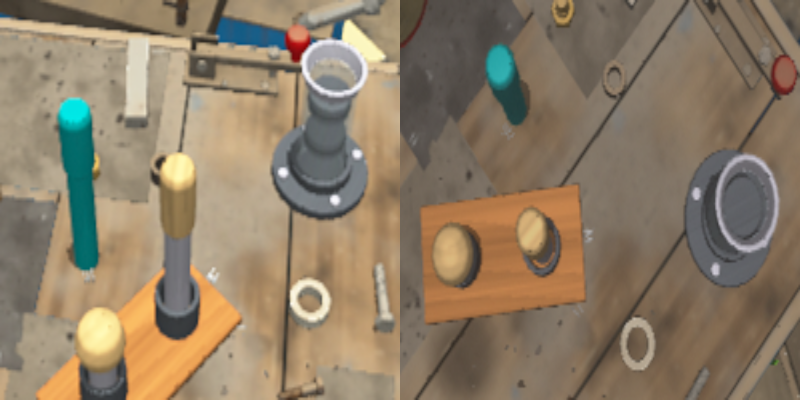

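Crop: the rod top and rim positions hold: top z 0.175, rods 89.5 mm apart, rim z 0.122. All fit the given sizes. Moving above the rod.

Call:
step_arm(xyz=[[0.25,0.91,0.6],[0.25,0.91,0.6],[0.25,0.91,0.6],[0.25,0.91,0.6],[0.25,0.91,0.6],[0.25,0.91,0.6],[0.25,0.91,0.6],[0.25,0.91,0.6],[0.25,0.91,0.6],[0.25,0.91,0.6]], angular=[[0,0,0],[0,0,0],[0,0,0],[0,0,0],[0,0,0],[0,0,0],[0,0,0],[0,0,0],[0,0,0],[0,0,0]], grip=[-1,-1,-1,-1,-1,-1,-1,-1,-1,-1])

```text
time: 0.93
eef_pos: [0.2926, -0.3105, 0.3249]
tool_rot: [[0.898, 0.441, -0.0], [0.441, -0.898, 0.0], [-0.0, -0.001, -1.0]]
wrist_force: [0.2, 1.1, -0.1]
gripper_width: 0.999
finger_force: 0.0
```

Call:
step_arm(xyz=[[0.25,0.91,0],[0.25,0.91,0],[0.25,0.91,0],[0.25,0.91,0],[0.25,0.91,0],[0.25,0.91,0],[0.25,0.91,0],[0.25,0.91,0],[0.25,0.91,0],[0.25,0.91,0]], angular=[[0,0,0],[0,0,0],[0,0,0],[0,0,0],[0,0,0],[0,0,0],[0,0,0],[0,0,0],[0,0,0],[0,0,0]], grip=[-1,-1,-1,-1,-1,-1,-1,-1,-1,-1])

```text
time: 1.77
eef_pos: [0.3426, -0.1286, 0.3244]
tool_rot: [[0.897, 0.441, -0.0], [0.441, -0.897, 0.0], [-0.0, -0.0, -1.0]]
wrist_force: [0.8, -0.8, -0.1]
gripper_width: 1.001
finger_force: 0.0
```

Call:
step_arm(xyz=[[0.25,0.91,0],[0.25,0.91,0],[0.25,0.91,0],[0.25,0.91,0],[0.25,0.91,0],[0.25,0.91,0],[0.25,0.91,0],[0.25,0.91,0],[0.25,0.91,0],[0.25,0.91,0]], angular=[[0,0,0],[0,0,0],[0,0,0],[0,0,0],[0,0,0],[0,0,0],[0,0,0],[0,0,0],[0,0,0],[0,0,0]], grip=[-1,-1,-1,-1,-1,-1,-1,-1,-1,-1])

```text
time: 2.6
eef_pos: [0.3925, 0.0534, 0.3244]
tool_rot: [[0.897, 0.441, -0.0], [0.441, -0.897, 0.0], [-0.0, -0.0, -1.0]]
wrist_force: [0.0, -0.7, -0.9]
gripper_width: 1.001
finger_force: 0.0
```

```bash
python3 - <<'E'
from h import *
s=env.state(); im=env.grab_frame("wrist");cv2.imwrite("pics/w1.png",im[:,:,::-1])
import pickle;pickle.dump(s,open("s1.pkl","wb"));print(s["time"],s["eef_pos"],s["tool_rot"],s["joint_pos"])
c=cam("wrist",s);print("tube",proj(c,(.462,.026,.124)),"rod",proj(c,(.44,.2338,.173)))
E
```

```text
2.6 [0.3925 0.0534 0.3244] [[ 0.8974  0.4411 -0.0004]
 [ 0.4411 -0.8974  0.    ]
 [-0.0004 -0.0002 -1.    ]] [  1.0046  -3.1408 104.928    0.002   78.2383  64.8289]
tube (np.float64(391.9285512377554), np.float64(145.9943266074255)) rod (np.float64(135.84944957830854), np.float64(48.688103086742416))
```

View pics/w1.png

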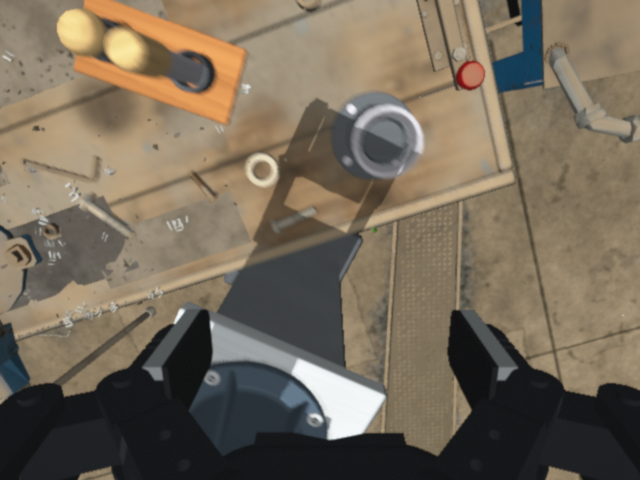

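The wrist view shows the rim centre at about (389,140) and the long rod's handle top at about (127,48), both within a few pixels of prediction.

Call:
step_arm(xyz=[[0.26,1,0],[0.26,1,0],[0.26,1,0],[0.26,1,0],[0.26,1,0],[0.26,1,0],[0.26,1,0],[0.26,1,0],[0.26,1,0],[0,0,0]], angular=[[0,0,0],[0,0,0],[0,0,0],[0,0,0],[0,0,0],[0,0,0],[0,0,0],[0,0,0],[0,0,0],[0,0,0]], grip=[-1,-1,-1,-1,-1,-1,-1,-1,-1,-1])

```text
time: 3.48
eef_pos: [0.4397, 0.2347, 0.3239]
tool_rot: [[0.897, 0.443, -0.001], [0.443, -0.897, 0.0], [-0.001, -0.001, -1.0]]
wrist_force: [0.2, 0.2, -0.5]
gripper_width: 0.998
finger_force: 0.0
```

```bash
python3 - <<'E'
from h import *
import pickle
s1=pickle.load(open("s1.pkl","rb"));c1=cam("wrist",s1)
s=env.state(); im=env.grab_frame("wrist");cv2.imwrite("pics/w2.png",im[:,:,::-1])
pickle.dump(s,open("s2.pkl","wb"));print(s["time"],s["eef_pos"])
c=cam("wrist",s);print("rod",proj(c,(.44,.2338,.173)))
print("rim",plane(c1,(388,140),.125),tri([ray(c1,(388,140)),ray(cam("top"),(407,261)),ray(cam("scene"),(387,212))]))
E
```

```text
3.4833 [0.4397 0.2347 0.3239]
rod (np.float64(331.3504877744686), np.float64(213.43466355304102))
rim [0.465  0.0318 0.125 ] (array([0.463 , 0.0282, 0.1226]), [np.float64(0.0037865682534765125), np.float64(0.0026415576696890587), np.float64(0.0011843426860658412)])
```

View pics/w2.png

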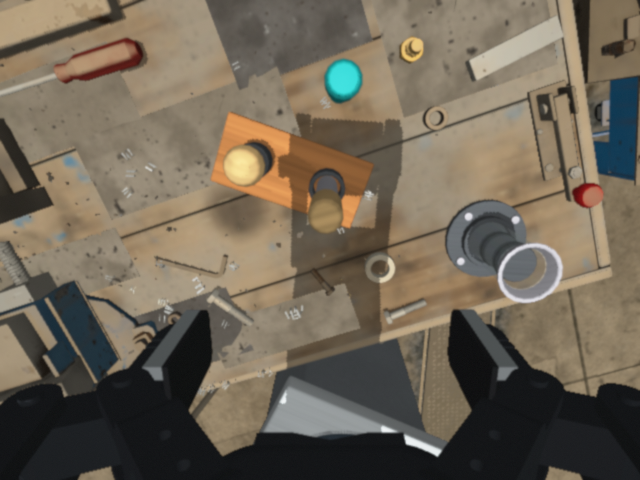

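Close look: handle top at about (325,213), 6 px from prediction (≈4 mm along tool y); rim centre at about (530,274). I'll combine the measurements.

```bash
python3 - <<'E'
from h import *
import pickle
c1=cam("wrist",pickle.load(open("s1.pkl","rb")));c2=cam("wrist",pickle.load(open("s2.pkl","rb")))
s,t=cam("scene"),cam("top")
print("rim w",tri([ray(c1,(388,140)),ray(c2,(530,274))]),plane(c2,(530,274),.125))
print("rod w",tri([ray(c1,(126,48)),ray(c2,(325.5,213))]),plane(c2,(325.5,213),.173))
print("rim all",tri([ray(c1,(388,140)),ray(c2,(530,274)),ray(t,(407,261)),ray(s,(387,212))])[0])
print("rod all",tri([ray(c1,(126,48)),ray(c2,(325.5,213)),ray(t,(273,269)),ray(s,(309,250))])[0])
E
```

```text
rim w (array([0.4638, 0.0333, 0.1333]), [np.float64(0.0010670033169335779), np.float64(0.0010670033169334309)]) [0.4618 0.0282 0.125 ]
rod w (array([0.4382, 0.2386, 0.1761]), [np.float64(0.0007046380740444861), np.float64(0.0007046380740443146)]) [0.4382 0.2382 0.173 ]
rim all [0.4625 0.0284 0.124 ]
rod all [0.4386 0.2362 0.1784]
```

Call:
step_arm(xyz=[[-0.04,0.08,0],[0,0,-1],[0,0,-1],[0,0,-1],[0,0,-1],[0,0,-1],[0,0,-1],[0,0,-1],[0,0,-1],[0,0,-1]], angular=[[0,0,0],[0,0,0],[0,0,0],[0,0,0],[0,0,0],[0,0,0],[0,0,0],[0,0,0],[0,0,0],[0,0,0]], grip=[-1,-1,-1,-1,-1,-1,-1,-1,-1,-1])

```text
time: 4.37
eef_pos: [0.4384, 0.2331, 0.1439]
tool_rot: [[0.898, 0.44, 0.0], [0.44, -0.898, 0.0], [0.0, 0.0, -1.0]]
wrist_force: [0.3, 0.2, 0.2]
gripper_width: 1.001
finger_force: 0.0
```

Call:
step_arm(xyz=[[0,0,-0.2],[0,0,0],[0,0,0],[0,0,0],[0,0,0],[0,0,0],[0,0,0],[0,0,0],[0,0,0],[0,0,0]], angular=[[0,0,0],[0,0,0],[0,0,0],[0,0,0],[0,0,0],[0,0,0],[0,0,0],[0,0,0],[0,0,0],[0,0,0]], grip=[-1,-1,0.2,1,1,1,1,1,1,1])

```text
time: 5.2
eef_pos: [0.4393, 0.2344, 0.1416]
tool_rot: [[0.897, 0.441, 0.002], [0.441, -0.897, 0.001], [0.002, 0.0, -1.0]]
wrist_force: [-0.1, -0.3, 7.7]
gripper_width: 0.298
finger_force: 58.6
```

Call:
step_arm(xyz=[[0,0,0],[0,0,0.3],[0,0,0.5],[0,0,1],[0,0,1],[0,0,1],[0,0,1],[0,0,1],[0,0,1],[0,0,1]], angular=[[0,0,0],[0,0,0],[0,0,0],[0,0,0],[0,0,0],[0,0,0],[0,0,0],[0,0,0],[0,0,0],[0,0,0]], grip=[1,1,1,1,1,1,1,1,1,1])

```text
time: 6.03
eef_pos: [0.4383, 0.2339, 0.2984]
tool_rot: [[0.897, 0.441, 0.0], [0.441, -0.897, 0.0], [0.0, 0.0, -1.0]]
wrist_force: [0.3, 0.3, -1.4]
gripper_width: 0.302
finger_force: 59.2
```

```bash
python3 - <<'E'
from h import *
import pickle
s=env.state(); w=env.grab_frame("wrist");im=env.grab_frame("scene");t=env.grab_frame("top")
for n,i in(("w3",w),("s3",im),("t3",t)):cv2.imwrite(f"pics/{n}.png",i[:,:,::-1])
pickle.dump(s,open("s3.pkl","wb"));print(s["time"],s["eef_pos"],s["gripper_width"],s["wrist_force"])
print(proj(cam("scene"),s["eef_pos"]),proj(cam("top"),s["eef_pos"]))
a=im[80:380,180:480];cv2.imwrite("pics/c3.png",np.hstack([cv2.resize(a,(400,400)),cv2.resize(t[120:370,170:440],(400,400))])[:,:,::-1])
E
```

```text
6.0333 [0.4383 0.2339 0.2984] 0.3018225355872082 [ 0.2991  0.3026 -1.4119]
(np.float64(310.0841424145434), np.float64(192.95757929679854)) (np.float64(265.42811666031315), np.float64(262.766732915465))
```

View pics/c3.png

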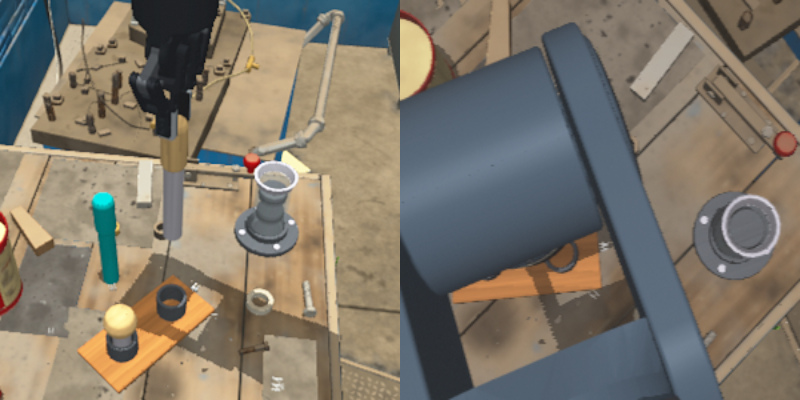

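Rod is held upright and clear of the stand: foot near scene (309,257), tube rim near (387,213), short rod and decoy undisturbed. Moving over the tube.

Call:
step_arm(xyz=[[0.12,-0.5,0],[0.12,-1,0],[0.12,-1,0],[0.12,-1,0],[0.12,-1,0],[0.12,-1,0],[0.12,-1,0],[0.12,-1,0],[0.12,-1,0],[0.12,-1,0]], angular=[[0,0,0],[0,0,0],[0,0,0],[0,0,0],[0,0,0],[0,0,0],[0,0,0],[0,0,0],[0,0,0],[0,0,0]], grip=[1,1,1,1,1,1,1,1,1,1])

```text
time: 7.02
eef_pos: [0.4618, 0.0424, 0.2952]
tool_rot: [[0.898, 0.441, -0.003], [0.441, -0.898, -0.0], [-0.002, -0.001, -1.0]]
wrist_force: [0.5, -0.1, -1.6]
gripper_width: 0.299
finger_force: 59.3
```

Call:
step_arm(xyz=[[0,-0.7,0],[0,0,0],[0,0,0]], angular=[[0,0,0],[0,0,0],[0,0,0]], grip=[1,1,1])

```text
time: 7.27
eef_pos: [0.462, 0.0293, 0.2955]
tool_rot: [[0.898, 0.44, -0.002], [0.44, -0.898, 0.0], [-0.002, -0.001, -1.0]]
wrist_force: [0.1, 0.5, -1.5]
gripper_width: 0.299
finger_force: 59.3
```

```bash
python3 - <<'E'
from h import *
s=env.state(); w=env.grab_frame("wrist");im=env.grab_frame("scene")
p=s["eef_pos"];c=cam("scene");print(s["time"],p,s["wrist_force"])
f=[p[0],p[1],p[2]-.137];cw=cam("wrist",s)
print("foot exp",proj(c,f),proj(cw,f),"rim",proj(cw,(.4625,.0284,.124)),proj(c,(.4625,.0284,.124)))
cv2.imwrite("pics/c4.png",np.hstack([cv2.resize(im[110:310,290:490],(400,400)),cv2.resize(w[90:390,180:480],(400,400))])[:,:,::-1])
E
```

```text
7.2667 [0.462  0.0293 0.2955] [ 0.1248  0.505  -1.4987]
foot exp (np.float64(388.8172925819839), np.float64(198.53366992810382)) (np.float64(330.19867900229303), np.float64(217.12088423952267)) rim (np.float64(331.4289807058591), np.float64(207.71447603966877)) (np.float64(386.58652529409835), np.float64(211.66107209069477))
```

View pics/c4.png

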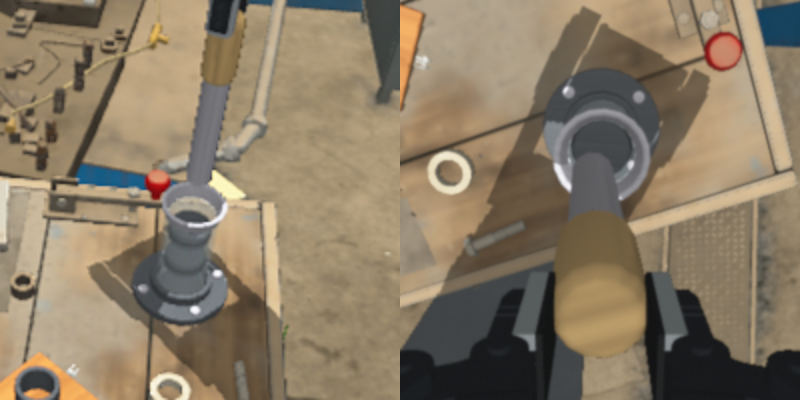

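Crop: in the wrist half the foot (≈597,162) sits over the rim centre (≈601,155), within about 3 mm; the scene half agrees. Lowering.

Call:
step_arm(xyz=[[0,0,-0.5],[0,0,-0.5],[0,0,-0.5],[0,0,-0.5],[0,0,-0.4],[0,0,-0.3],[0,0,-0.2],[0,0,0]], angular=[[0,0,0],[0,0,0],[0,0,0],[0,0,0],[0,0,0],[0,0,0],[0,0,0],[0,0,0]], grip=[1,1,1,1,1,1,1,1])

```text
time: 8.03
eef_pos: [0.4623, 0.03, 0.2377]
tool_rot: [[0.897, 0.441, -0.001], [0.441, -0.897, 0.0], [-0.001, -0.001, -1.0]]
wrist_force: [0.3, 0.3, -1.2]
gripper_width: 0.3
finger_force: 59.3
```

Call:
step_arm(xyz=[[0,0,-0.15],[0,0,-0.15],[0,0,-0.15],[0,0,-0.15],[0,0,-0.15],[0,0,-0.15],[0,0,-0.15],[0,0,-0.15],[0,0,-0.15],[0,0,-0.15]], angular=[[0,0,0],[0,0,0],[0,0,0],[0,0,0],[0,0,0],[0,0,0],[0,0,0],[0,0,0],[0,0,0],[0,0,0]], grip=[1,1,1,1,1,1,1,1,1,1])

```text
time: 8.87
eef_pos: [0.4627, 0.03, 0.2084]
tool_rot: [[0.897, 0.441, 0.0], [0.441, -0.897, -0.0], [0.0, 0.0, -1.0]]
wrist_force: [0.1, 0.4, 6.4]
gripper_width: 0.3
finger_force: 60.2
```

Call:
step_arm(xyz=[[0,0,-0.15],[0,0,-0.15],[0,0,-0.15],[0,0,-0.15],[0,0,-0.1],[0,0,-0.1],[0,0,-0.1]], angular=[[0,0,0],[0,0,0],[0,0,0],[0,0,0],[0,0,0],[0,0,0],[0,0,0]], grip=[1,1,1,1,1,1,1])

```text
time: 9.45
eef_pos: [0.4628, 0.03, 0.1906]
tool_rot: [[0.897, 0.441, 0.0], [0.441, -0.897, 0.0], [0.0, 0.0, -1.0]]
wrist_force: [-0.4, 0.7, 5.0]
gripper_width: 0.295
finger_force: 60.3
```

Call:
step_arm(xyz=[[0,0,-0.08],[0,0,-0.08],[0,0,-0.08],[0,0,-0.08]], angular=[[0,0,0],[0,0,0],[0,0,0],[0,0,0]], grip=[1,1,1,1])

```text
time: 9.78
eef_pos: [0.4628, 0.03, 0.1842]
tool_rot: [[0.897, 0.441, 0.001], [0.441, -0.897, -0.0], [0.0, 0.0, -1.0]]
wrist_force: [-0.5, -0.9, 5.2]
gripper_width: 0.298
finger_force: 60.3
```

Call:
step_arm(xyz=[[0,0,-0.06],[0,0,-0.06]], angular=[[0,0,0],[0,0,0]], grip=[1,1])

```text
time: 9.95
eef_pos: [0.4628, 0.03, 0.1818]
tool_rot: [[0.897, 0.441, 0.001], [0.441, -0.897, -0.0], [0.0, 0.0, -1.0]]
wrist_force: [-0.1, 0.7, 5.1]
gripper_width: 0.295
finger_force: 60.3
```

Call:
step_arm(xyz=[[0,0,-0.06],[0,0,-0.06]], angular=[[0,0,0],[0,0,0]], grip=[1,1])

```text
time: 10.12
eef_pos: [0.4629, 0.03, 0.1795]
tool_rot: [[0.897, 0.441, 0.001], [0.441, -0.897, -0.0], [0.001, 0.0, -1.0]]
wrist_force: [-0.4, 0.7, 12.9]
gripper_width: 0.297
finger_force: 61.3
```

Call:
step_arm(xyz=[[0,0,-0.06],[0,0,0]], angular=[[0,0,0],[0,0,0]], grip=[1,1])

```text
time: 10.28
eef_pos: [0.4639, 0.03, 0.1793]
tool_rot: [[0.898, 0.441, 0.003], [0.441, -0.898, 0.0], [0.003, 0.001, -1.0]]
wrist_force: [-0.8, 0.3, 14.5]
gripper_width: 0.3
finger_force: 61.5
```

Call:
step_arm(xyz=[[0,0,-0.04],[0,0,0]], angular=[[0,0,0],[0,0,0]], grip=[1,1])

```text
time: 10.45
eef_pos: [0.4644, 0.0301, 0.1792]
tool_rot: [[0.897, 0.441, 0.005], [0.441, -0.898, 0.0], [0.004, 0.002, -1.0]]
wrist_force: [-1.3, 1.4, 20.3]
gripper_width: 0.295
finger_force: 62.3
```

Stalled at z = 0.179 with over 20 N: packed. Releasing and withdrawing straight up.

Call:
step_arm(xyz=[[0,0,0.05],[0,0,0.03],[0,0,0],[0,0,0],[0,0,0],[0,0,0],[0,0,0],[0,0,0],[0,0,0],[0,0,0]], angular=[[0,0,0],[0,0,0],[0,0,0],[0,0,0],[0,0,0],[0,0,0],[0,0,0],[0,0,0],[0,0,0],[0,0,0]], grip=[1,1,1,0.3,0.0,-0.3,-0.6,-1,-1,-1])

```text
time: 11.28
eef_pos: [0.4626, 0.03, 0.1789]
tool_rot: [[0.897, 0.441, -0.0], [0.441, -0.897, 0.0], [-0.0, -0.0, -1.0]]
wrist_force: [0.8, -0.2, -0.5]
gripper_width: 1.002
finger_force: 0.0
```

Call:
step_arm(xyz=[[0,0,0],[0,0,0],[0,0,0.3],[0,0,0.6],[0,0,1],[0,0,1],[0,0,1],[0,0,1],[0,0,1],[0,0,1]], angular=[[0,0,0],[0,0,0],[0,0,0],[0,0,0],[0,0,0],[0,0,0],[0,0,0],[0,0,0],[0,0,0],[0,0,0]], grip=[-1,-1,-1,-1,-1,-1,-1,-1,-1,-1])

```text
time: 12.12
eef_pos: [0.4624, 0.03, 0.3186]
tool_rot: [[0.897, 0.441, 0.0], [0.441, -0.897, -0.0], [0.0, 0.0, -1.0]]
wrist_force: [-0.6, 0.9, 0.0]
gripper_width: 0.999
finger_force: 0.0
```

```bash
python3 - <<'E'
from h import *
s=env.state(); w=env.grab_frame("wrist");im=env.grab_frame("scene")
print(s["time"],s["eef_pos"],s["wrist_force"],s["gripper_width"])
c=cam("scene");print("exp handle top/rod centre",proj(c,(.4625,.0295,.216)),proj(c,(.4625,.0295,.186)))
cv2.imwrite("pics/c5.png",np.hstack([cv2.resize(im[110:310,290:490],(400,400)),cv2.resize(w[90:390,180:480],(400,400))])[:,:,::-1])
E
```

```text
12.1167 [0.4624 0.03   0.3186] [-0.5509  0.852   0.0389] 0.9991089816587714
exp handle top/rod centre (np.float64(392.90044150219524), np.float64(174.15536203496598)) (np.float64(390.5878760710605), np.float64(187.12820943199944))
```

View pics/c5.png

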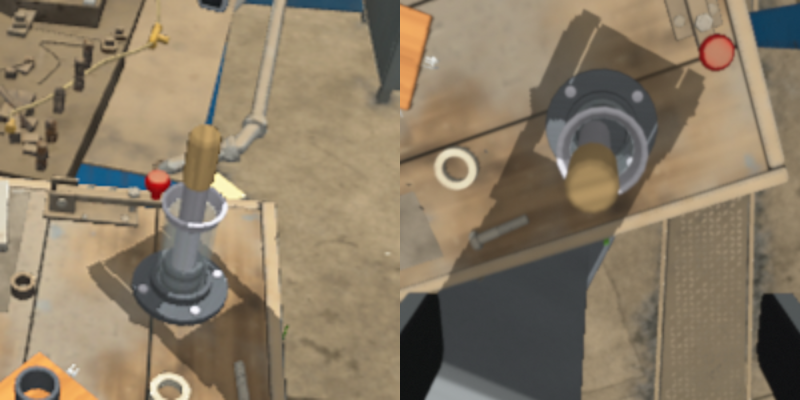

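The rod stands upright and free in the tube. Its handle top is at scene (392,174), exactly where the packed height puts it (393,174).

```bash
python3 -c "
from bench import env
print(env.close_job())"
```

```text
the job is handed in; nothing more can be done
None
```

The job is handed in at about 12 s: the long rod pushed both spacers to the bottom, where they stopped yielding under about 20 N, and it now stands free in the tube at the packed height.

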